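Set the depth stop of a lever press from a finished sample

TASK

Set up the bench lever press from the finished sample block lying in its nest: push the sample fully home against the back fence, then press the hand lever down until the punch meets the bush and the resistance clearly firms up, and no harder (the lever stays where it is left). Then, to record that lever travel for the next pieces, push the depth-stop rod gently down by its knob until its tip just touches the lever's tail. Leave the punch bearing on the sample and the stop touching, and do not disturb the other things on the table.

Things in the scene. Friction and masses are not known exactly. Their poses are not given: they have to be found in the camera images.
- press: Grey cast bench lever press bolted to the table, about 240 x 150 mm on plan, 310 mm high. Origin on the table under the vertical ram axis; +x points from the open throat (front) to the column (back), +y to the lever's grip end, z up. Its head spans z = 118 to 160 mm and reaches forward to x = -32 mm; the space in front of that is open upward.
- fence (a point): Centre of the face of the nest's back fence (x = +30, z = 42 mm in the press's frame). The steel nest runs along the press's x: floor at z = 24 mm from x = -115 mm to the fence, two side rails 49 mm apart inside, rail tops at z = 36 mm. Same axes as the press.
- sample: The sample: loose wooden block, 45 x 120 x 45 mm, about 0.16 kg, in the nest. Origin at the centre of its underside; its y axis is its length and points to the fence. At the start it stands 20 to 40 mm short of the fence, its front (-y) end sticking out to the robot's side; it slides with 1 to 2 N. Home, it touches the fence and its bush is under the ram.
- bush_top (a point): Centre of the top of the steel bush head (23 mm across, 4 mm proud) on the sample, 30 mm from the block's back end, 49 mm above its underside. With the block home it lies at x = 0, y = 0 in the press's frame (2 mm play either way in y).
- ram: Square steel ram, 18 mm wide, sliding vertically on the press's axis, driven by the lever 50 mm from the fulcrum; origin in its lower end. It carries a round punch (17 mm across, cushioned by a stiff spring) set to a length that differs each time and is not measured: its face lies 15 to 33 mm below this origin, 6 to 24 mm above the bush when the lever is fully up.
- lever (a joint): Angle of the hand lever, rad: 0 fully raised (grip 0.30 rad above level), growing as the grip is pressed down, at most 0.70. The stiff fulcrum takes about 3 N at the handle to move and holds the lever where it is left. The punch meets the bush somewhere between 0.11 and 0.48 rad; from there the handle force climbs by about 1 N per mm of handle travel.
- fulcrum (a point): Hinge point of the lever: x = 0, y = -50, z = 185 mm in the press's frame; hinge axis along the press's x. The punch bears on the sample with about 2.8 times the handle force above those 3 N: 6 to 12 N in all at the handle is firm; 40 N on the sample (about 17 N at the handle) bruises it. After release, friction keeps 12 to 15 N on it.
- handle (a point): Centre of the lever's black round grip (26 mm thick, 80 mm long, along the lever), 140 mm from the fulcrum, moving with the lever; with the lever up it is 0.226 m above the table and 84 mm in +y from the ram axis. Its y axis points outward along the lever, z up square to it. Press it from above; nothing stands over it.
- tail_pad (a point): Centre of the top face of the round wear pad (13 mm across) on the lever's short tail, 45 mm from the fulcrum on the side away from the grip; it rises as the grip goes down. z is square to the tail, upward.
- stop_rod (a joint): How far the depth-stop rod is pushed down in its bracket, m: 0 raised, at most 0.040; it slides vertically. Friction of about 2.5 N holds it, so it takes 2 to 3 N to push until it meets the tail pad; then the force climbs steeply. Pushed with much more than 10 N in all, it begins to lever the punch off the sample.
- stop_tip (a point): Lowest point of the rounded lower end of the depth-stop rod (10 mm thick), above the tail pad, at x = 0, y = -95 mm in the press's frame. Touching, it stands on the pad's top face.
- stop_knob (a point): Centre of the top face of the rod's steel knob (25 mm across, 20 mm high), 84 mm above the tip, about 0.30 m above the table at the start; nothing stands over it.
- next_block: Bystander: wooden block, 60 x 90 x 30 mm, left of the nest's front. Origin at the centre of its underside.
- bush_box: Bystander: small green cardboard box, 51 x 70 x 41 mm, behind the lever, beside the column. Origin at the centre of its underside.
- plug_jar: Bystander: round screw jar with a white lid, 64 mm across, 85 mm high, beyond the end of the lever. Origin at the centre of its underside.

How it is judged:
By the outcome, as a careful person would: the job done as asked, in the order asked, and still so for the second after the job is handed in, with the robot touching nothing.
It also fails if it takes over 48 s, if anything falls off the work surface, if the arm or the gripper's body presses on something with over 40 N, if the wrist force passes 120 N, or if a joint passes its speed limit or range.

ROBOT

A 6-joint arm with a two-finger parallel gripper is mounted at the origin on a cart in front of the work surface, level with it; the furniture and walls round the work are solid. World frame = base frame: x ahead of the robot, y to its left, z up, the work surface at z = 0. Lengths are in mm, angles in rad, forces in N, time in s.
With the tool pointing down it reaches from about 400 to 925 mm from the base axis. Payload 12.5 kg.
Tool frame: the origin (TCP) lies on the front face of the gripper's body, between the roots of the fingers; the fingertips stand 78 mm ahead of it and the grasp point (between the pads) lies 59 mm ahead of it (env.nose_length is the distance from the TCP to the fingertips, in mm); z points along the fingers, y is the line along which they close (so a half turn about z gives the same grasp; the last joint's range is limited). The gripper opens to 95 mm and grips with 3 to 60 N. Pads are 20 mm wide; open, the fingers measure 119 mm over their backs; the gripper's body (75 mm by 180 mm) begins 59 mm behind the grasp point.
Start: joints at [1.2, 0.491, 1.559, -0, 1.092, -0.106], TCP at [163.552, 603.232, 292.261] pointing down, gripper open.
Joint ranges: [-3.1, 3.1], [-0.84, 2.19], [0.05, 2.79], [-1.13, 4.28], [0.06, 2.93], [-2.69, 2.69]. Speed limits (rad/s): [2.22, 2.22, 2.79, 3.14, 3.14, 3.14].

INTERFACE

Orientations are given as [roll, pitch, yaw] about the fixed x, y, z axes, in that order (R = Rz(yaw) Ry(pitch) Rx(roll)).
In Python, from cell import env gives the robot as it stands.
- The arm moves only by the tool jog_arm, never from a script. Its argument "motion" is a list of rows, each a list of 7 numbers: the turn, a rotation vector about the tool's x, y, z in degrees, then the shift along the tool's x, y, z in mm, then the finger opening in mm, from 0 to 95.1. In form: [[wx, wy, wz, x, y, z, hand], ...]. A call has 1 to 10 rows; each row shifts and turns the commanded pose from where the row before left it, along the tool's axes as they then stand; what a row does not reach is not made up. A row lasts 1/8 s, in which the tool goes at most 62.5 mm and 10.7 degrees, less where a joint would pass 70% of its speed; a pose out of reach is approached as far as the arm can. A call is refused whole if a number of a shift passes 62.5 or a number of a turn 10.7, either way. A call with a gripper value outside its range is refused whole. The fingers move at their own pace and stop on an object; the grip force is fixed at half the most. Time passes only in rows, so rows that do not move let the fingers close. It gives the time, the measured TCP pose, the force, the opening and the grip force at its end, in the units of the state.
- env.state(): the state, without advancing time (a new reading comes with each control period).
- env.read_camera(name): name is "scene" or "side" or "wrist"; returns a dict with "color" (400x640x3 uint8, red, green, blue), "z_map" (400x640 float32, mm along the optical axis (not along the pixel's ray), 0 where there is no reading), "camera_matrix" (3x3 intrinsics, pixels), "k1" (the pictures are not rectified: a ray, as slopes to the right and down, at radius r is drawn at 1 + k1 r^2 times it, then the intrinsics apply), "world_to_cam" (4x4, takes a point from world to camera coordinates). Camera axes: x right, y up, looking along -z (the intrinsics and any distortion apply to the point x, -y, -z); pixel columns grow to the right and rows downward; lengths in mm; the calibration is good to about 2 mm. A picture is of the moment at which its call begins.
- env.job_done(): hands the job in; it is judged then, once.
Trained networks look in the newest picture that a camera, given by its name, has taken for a name from the list of things; names that differ only in an ending like _2 or _b are one class to them, and where a whole thing is asked for, a point or a joint stands for the part that bears it (a point fixed in the world has none). Each returns a list of dicts, best first, with "score" (0 to 1); they miss things now and then, are a little off and sometimes report something else, mostly with a low value. They report only what shows in the picture. A call takes as long as a camera call.
- env.recognise(camera, thing): "location" ([column, row] in pixels, amid what is visible of it).
The state is a dict: "t": time; "joints": joint angles; "qvel": joint speeds; "tau": joint torques, N m; "eef_pos": TCP position; "tcp_rot": TCP orientation; "ft_force": force on the tool from outside, world axes, zero at the start; "moment": the same for the moment, N m; "opening": opening from 0.0 (shut) to 1.0 (fully open); "grip_force": force on a finger pad.
Only numpy, scipy, OpenCV 4.12 (cv2) and the standard library are available. Lean on these libraries where they do the work, as an engineer would, in place of code of your own. Each camera call takes 0.05 s, during which the arm holds its last target. There are 200 camera calls.

## Working session

There is one attempt and no reset: what is moved stays moved. The work goes in short steps, Python scripts to look and compute and a tool call to move; the robot and the scene stay as the last step left them, time stands still between calls to the robot, and variables do not carry over. Pictures are saved under pics/ and viewed, at most 10 in all, crops included, and the job is handed in when it is done.

Besides the shell and the picture viewer there is one more tool, called after "Call:" as name([rows], argument=value, ...), one row to a line, values as JSON. jog_arm: Moves the arm, as the interface text tells. Its arguments: {"type":"object","properties":{"motion":{"type":"array"}},"required":["motion"]}

```bash
ls; mkdir -p pics; cat > h.py <<'E'
import numpy as np, cv2
from cell import env
def uv2ray(c,u,v):
    K=c["camera_matrix"]; d=np.array([(u-K[0,2])/K[0,0],(v-K[1,2])/K[1,1]]); s=d.copy()
    for _ in range(20): s=d/(1+c["k1"]*(s@s))
    return np.array([s[0],-s[1],-1.0])
def pt(c,u,v,z=None,r=2):
    """world point at pixel by depth"""
    u=int(round(u));v=int(round(v))
    if z is None:
        w=c["z_map"][max(v-r,0):v+r+1,max(u-r,0):u+r+1]; w=w[w>0]; z=np.median(w) if w.size else np.nan
    p=uv2ray(c,u,v)*z
    return (np.linalg.inv(c["world_to_cam"])@np.r_[p,1])[:3]
def ray(c,u,v):
    M=np.linalg.inv(c["world_to_cam"]); return M[:3,3],M[:3,:3]@uv2ray(c,u,v)
def onz(c,u,v,h):
    o,d=ray(c,u,v); return o+d*(h-o[2])/d[2]
def proj(c,P):
    q=c["world_to_cam"]@np.r_[P,1]; s=np.array([q[0],-q[1]])/-q[2]; s=s*(1+c["k1"]*(s@s))
    K=c["camera_matrix"]; return np.array([K[0,0]*s[0]+K[0,2],K[1,1]*s[1]+K[1,2]])
def save(c,n,box=None,k=1):
    im=c["color"][:,:,::-1]
    if box: im=im[box[1]:box[3],box[0]:box[2]]
    cv2.imwrite("pics/"+n,cv2.resize(im,None,fx=k,fy=k,interpolation=cv2.INTER_CUBIC))
E
cat > a.py <<'E'
from h import *
np.set_printoptions(precision=1,suppress=True)
ims=[]
for n in ["scene","side"]:
    c=env.read_camera(n); save(c,n+"0.png")
    for t in ["press","sample","bush_top","handle","tail_pad","stop_knob","stop_tip","ram","next_block","bush_box","plug_jar"]:
        for r in env.recognise(n,t)[:2]:
            print(n,t,round(r["score"],2),np.array(r["location"]),pt(c,*r["location"]))
    ims.append(c)
E
python3 a.py
```

```text
pics
scene press 0.57 [379.8 254.3] [626.7 229.   55.8]
scene press 0.37 [292.5 297.2] [421.2 310.8  28.9]
scene sample 0.83 [364.3 287.1] [484.  182.9  68.5]
scene bush_top 0.82 [364.5 286.6] [484.  182.9  68.5]
scene handle 0.81 [346.5 194.7] [538.7 262.6 220.7]
scene tail_pad 0.8 [342.6 195.5] [534.6 266.9 219. ]
scene tail_pad 0.69 [423.4 167.3] [598.9 133.1 288.4]
scene stop_knob 0.78 [420. 163.] [596.8 138.8 295.7]
scene stop_knob 0.49 [345.2 195.8] [537.2 263.9 218.8]
scene stop_tip 0.56 [421.1 166.5] [596.8 136.4 290.3]
scene ram 0.66 [369.1 212.8] [555.5 219.4 187.2]
scene next_block 0.73 [281.7 256.8] [508.3 409.5  44. ]
scene next_block 0.61 [291.8 297.8] [417.6 307.9  29.8]
scene bush_box 0.64 [323.1 245.7] [618.3 377.1  30.9]
scene bush_box 0.6 [366.1 289.6] [477.8 174.6  68.5]
side press 0.85 [289.  186.7] [603.1 258.7 161.3]
side sample 0.72 [313.4 188.6] [530.9 224.3  70.2]
side bush_top 0.95 [313.2 190.4] [532.2 226.9  70.1]
side bush_top 0.22 [350.3 253.4] [537.8 428.6  85.5]
side handle 0.67 [321.5 165.4] [537.  290.9 236.2]
side tail_pad 0.65 [314.6 161.9] [544.1 271.5 228.9]
side stop_knob 0.64 [262.7 113. ] [606.9 152.4 295.7]
side stop_tip 0.77 [260.5 112.2] [612.7 150.9 299.9]
side ram 0.58 [296.3 163.1] [573.4 235.6 203. ]
side next_block 0.71 [366.9 219.3] [440.9 337.4  31. ]
side bush_box 0.84 [305.1 271.9] [637.5 406.   41.7]
side plug_jar 0.87 [351.6 251.7] [533.  428.8  86.4]
```

```bash
python3 -c "
import cv2,numpy as np
a=cv2.imread('pics/scene0.png')[110:380,220:520];b=cv2.imread('pics/side0.png')[70:340,180:480]
cv2.imwrite('pics/ab.png',cv2.resize(np.vstack([a,b]) if 0 else np.hstack([a,b]),(800,360),interpolation=cv2.INTER_CUBIC))"
```

```text
(no output)
```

View pics/ab.png

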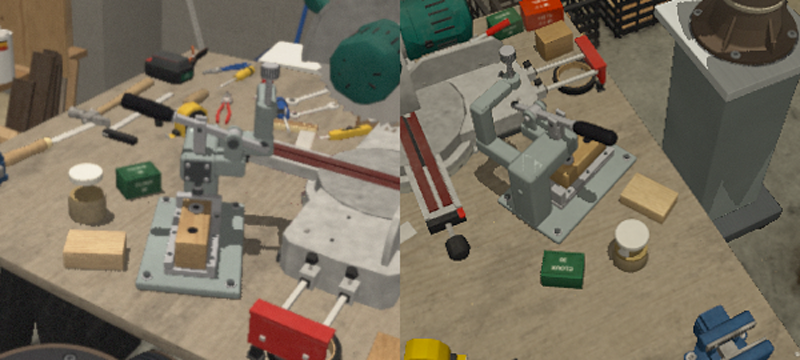

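The scene view shows the press with its lever grip at (150,105) and knob at (268,75) in the crop. The sample sticks out of the nest towards the robot, and the jar, green box and next block are on the left. Next I'll fit the press frame from both point clouds.

```bash
cat > b.py <<'E'
from h import *
np.set_printoptions(precision=1,suppress=True)
def cloud(c):
    v,u=np.mgrid[0:400,0:640]; K=c["camera_matrix"]
    d=np.dstack([(u-K[0,2])/K[0,0],(v-K[1,2])/K[1,1]]); s=d.copy()
    for _ in range(15): s=d/(1+c["k1"]*(s**2).sum(2,keepdims=True))
    z=c["z_map"]; p=np.dstack([s[...,0]*z,-s[...,1]*z,-z]).reshape(-1,3)
    M=np.linalg.inv(c["world_to_cam"]); return p@M[:3,:3].T+M[:3,3],c["color"].reshape(-1,3).astype(int),z.ravel()>0
if __name__=="__main__":
  for n in ["scene","side"]:
    c=env.read_camera(n); P,C,ok=cloud(c)
    def sel(lo,hi,ctr,r,m=None):
        k=ok&(P[:,2]>lo)&(P[:,2]<hi)&(np.hypot(P[:,0]-ctr[0],P[:,1]-ctr[1])<r)
        if m is not None:k&=m
        return P[k]
    k=sel(270,320,(603,146),40); print(n,"knob",len(k),k.mean(0),k.min(0),k.max(0), "top",k[k[:,2]>np.percentile(k[:,2],98)-3].mean(0))
    dark=C.max(1)<60
    g=sel(190,260,(530,280),90,dark); 
    print(" grip",len(g),g.mean(0),np.percentile(g,2,0),np.percentile(g,98,0)); w,V=np.linalg.eigh(np.cov(g.T)); print("  ax",V[:,2],np.sqrt(w))
    wood=(C[:,0]-C[:,2]>35)
    s=sel(65,73,(500,195),110,wood); 
    if len(s)>20:
        r=cv2.minAreaRect(s[:,:2].astype(np.float32)); print(" sample",len(s),s.mean(0),r, cv2.boxPoints(r))
    b=sel(5,22,(530,220),220); r=cv2.minAreaRect(b[:,:2].astype(np.float32)); print(" base",len(b),np.median(b[:,2]),r)
  for n in ["wrist"]:
    c=env.read_camera(n); print(c["world_to_cam"], c["camera_matrix"]); M=np.linalg.inv(c["world_to_cam"]);print(M)
  print(env.state())
E
python3 b.py
```

```text
scene knob 209 [602.2 137.4 291.8] [592.3 126.8 270.4] [619.5 153.6 302.5] top [605.6 138.5 300.9]
 grip 423 [525.1 290.9 228.2] [507.9 260.8 210.9] [543.4 322.5 244.1]
  ax [-0.4  0.9  0.3] [ 2.6  6.1 22. ]
 sample 638 [509.1 196.   68.7] ((519.6231689453125, 201.49429321289062), (119.58157348632812, 45.205474853515625), 26.788127899169922) [[456.1 194.7]
 [476.4 154.4]
 [583.2 208.3]
 [562.8 248.6]]
 base 3744 13.422242643588334 ((558.7427368164062, 238.57510375976562), (283.1380310058594, 405.65740966796875), 26.2755126953125)
side knob 162 [610.3 145.  296.5] [597.2 128.3 270. ] [621.6 154.6 305.8] top [609.1 141.8 303.5]
 grip 346 [534.8 303.1 234.5] [512.5 266.2 216.1] [554.4 334.  247.5]
  ax [-0.5  0.8  0.3] [ 3.4  6.4 24.5]
 sample 301 [525.7 218.2  69.6] ((527.611572265625, 218.943115234375), (96.71461486816406, 45.507774353027344), 39.054561614990234) [[475.7 206.1]
 [504.4 170.8]
 [579.5 231.7]
 [550.8 267.1]]
 base 2225 14.505745609486667 ((551.183349609375, 224.179443359375), (429.18157958984375, 393.6882019042969), 88.38704681396484)
[[   0.3    1.    -0.  -624.4]
 [  -0.9    0.3   -0.3   31.3]
 [  -0.3    0.1    1.  -392.5]
 [   0.     0.     0.     1. ]] [[285.9   0.  320. ]
 [  0.  285.9 198.4]
 [  0.    0.    1. ]]
[[  0.3  -0.9  -0.3  84.7]
 [  1.    0.3   0.1 624.2]
 [ -0.   -0.3   1.  384.8]
 [  0.    0.    0.    1. ]]
{'t': 1.35, 'joints': array([ 1.2,  0.5,  1.6,  0. ,  1.1, -0.1]), 'qvel': array([ 0.,  0., -0., -0., -0., -0.]), 'tau': array([ -0. , -61.2, -25.8,   0.1,   0. ,   0. ]), 'eef_pos': array([163.6, 603.2, 292.3]), 'tcp_rot': array([3.1, 0. , 2.9]), 'ft_force': array([ 0.5, -0.3, -0.4]), 'moment': array([-0.,  0., -0.]), 'grip_force': 0.0, 'opening': 1.0000203844143403}
```

Call:
jog_arm([
  [0,0,-10.2,0,0,-10,0],
  [0,0,-10.2,0,0,-10,0],
  [0,0,-10.2,0,0,-10,0],
  [0,0,-10.2,0,0,-10,0],
])

```text
t: 1.85
eef_pos: [163.5, 603.2, 332.6]
tcp_rot: [3.142, 0.0, -2.688]
ft_force: [-1.1, -0.3, 0.3]
opening: 0.633
grip_force: 0.0
```

Call:
jog_arm([
  [0,0,0,-2.5,-52,0,0],
  [0,0,0,-2.5,-52,0,0],
  [0,0,0,-2.5,-52,0,0],
  [0,0,0,-2.5,-52,0,0],
  [0,0,0,-2.5,-52,0,0],
  [0,0,0,-2.5,-52,0,0],
  [0,0,0,-2.5,-52,0,0],
  [0,0,0,-2.5,-52,0,0],
  [0,0,0,-2.5,-52,0,0],
  [0,0,0,-2.5,-52,0,0],
])

```text
t: 3.1
eef_pos: [411.6, 143.6, 332.5]
tcp_rot: [-3.141, 0.001, -2.694]
ft_force: [1.5, -0.8, -0.4]
opening: 0.007
grip_force: 0.0
```

```bash
cat > w.py <<'E'
import sys
from h import *
np.set_printoptions(precision=1,suppress=True)
s=env.state(); print(s["t"],s["eef_pos"],np.degrees(s["tcp_rot"]),s["ft_force"],s["opening"])
c=env.read_camera("wrist"); save(c,sys.argv[1])
for t in ["sample","bush_top","handle","stop_knob"]:
    for r in env.recognise("wrist",t)[:1]:
        print(t,round(r["score"],2),np.array(r["location"]),pt(c,*r["location"]))
E
python3 w.py w1.png
```

```text
3.1 [411.6 143.6 332.5] [-180.     0.  -154.4] [ 1.5 -0.8 -0.4] 0.007222093216657835
sample 0.6 [330.  227.3] [464.3 183.8  67.8]
bush_top 0.82 [329.  224.8] [464.  182.4  62.7]
handle 0.56 [439.6 396.4] [509.5 310.2 234.8]
```

View pics/w1.png

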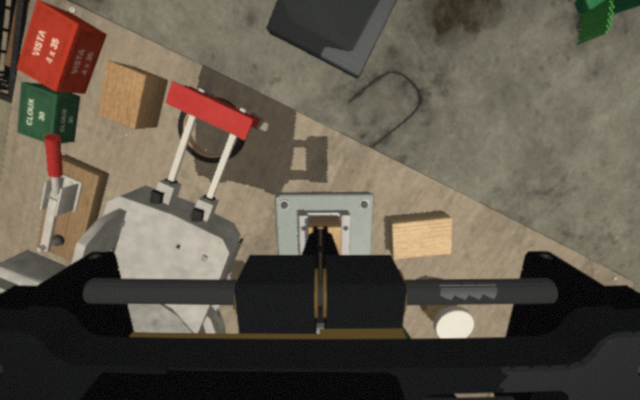

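The wrist view shows the base's front edge at row 195 (columns 276–372), the rails at columns 300–350, and the sample's front end near (322,218). The fingers hide the rest. I'll compute the press yaw and axis from these points.

```bash
cat > d.py <<'E'
from b import *
c=env.read_camera("wrist"); P,C,ok=cloud(c)
a=np.radians(26.3); X=np.array([np.cos(a),np.sin(a)]); Y=np.array([-X[1],X[0]]); O=np.array([564.2,224.8])
Q=np.c_[(P[:,:2]-O)@X,(P[:,:2]-O)@Y,P[:,2]]
v,u=np.mgrid[0:400,0:640]; k=ok&(v.ravel()<250)&(abs(Q[:,0]+100)<90)&(abs(Q[:,1])<90)
def edge(lo,hi,nm,m=True):
    q=Q[k&(Q[:,2]>lo)&(Q[:,2]<hi)&m]
    if len(q)<10: print(nm,len(q)); return
    print(nm,len(q),"z",np.median(q[:,2]),"x",np.percentile(q[:,0],[1,99]),"y",np.percentile(q[:,1],[1,99]))
    for x in np.arange(q[:,0].min(),q[:,0].max(),10):
        r=q[abs(q[:,0]-x)<3]
        if len(r)>4: print("   x",round(x),"y",r[:,1].min(),r[:,1].max())
    for y in np.arange(q[:,1].min()+4,q[:,1].max(),12):
        r=q[abs(q[:,1]-y)<3]
        if len(r)>2: print("   y",round(y),"xfront",r[:,0].min())
edge(6,20,"base"); edge(31,42,"rails"); edge(60,75,"sample")
E
python3 d.py
```

```text
base 3433 z 13.98555401894123 x [-138.4  -49.2] y [-72.8  72.9]
   x -139 y -72.6575338731386 71.71735018819764
   x -129 y -73.27327688418875 73.35975901148389
   x -119 y -74.05220317358946 73.96970280462958
   x -109 y -72.8360764333305 74.22583436362848
   x -99 y -73.49053505509845 72.85617067498829
   x -89 y -74.37615695277238 73.29870227866172
   x -79 y -73.12496131501673 74.02102329424866
   x -69 y -73.64398624362981 72.33610785617645
   x -59 y -74.43174009132942 72.86344806187468
   x -49 y -73.32174021106891 73.43067074535149
   y -70 xfront -138.6876997219544
   y -58 xfront -138.6790885894688
   y -46 xfront -139.14923507537938
   y -34 xfront -139.11778189818148
   y -22 xfront -138.3078961582335
   y -10 xfront -138.53329510731749
   y 2 xfront -138.5939658854426
   y 14 xfront -138.2927389566746
   y 26 xfront -138.24024466424527
   y 38 xfront -138.27907482760028
   y 50 xfront -138.65837124814627
   y 62 xfront -138.53198532468573
   y 74 xfront -137.86761685867725
rails 660 z 35.921233601458226 x [-113.5  -59.6] y [-36.4  36. ]
   x -114 y -37.3204672492036 36.7
[... 167 characters left out ...]
y -35.67847197831169 35.72818182691654
   x -64 y -36.105247863549536 36.024855104591275
   y -33 xfront -113.4923004173826
   y -21 xfront -108.78155113775126
   y -9 xfront -109.34325260189236
   y 3 xfront -109.14983270575237
   y 15 xfront -108.95442926342704
   y 27 xfront -113.71875074887075
sample 268 z 68.72093678421683 x [-108.9  -77.4] y [-22.9  21.6]
   x -109 y -23.05992252055905 20.60140852498804
   x -99 y -23.035723783103315 21.626408239684007
   x -89 y -21.895080525183776 20.269033720868173
   x -79 y 17.56383429678497 20.383245818407215
   y -19 xfront -108.95806621259838
   y -7 xfront -108.84618949562834
   y 5 xfront -108.89324035711955
   y 17 xfront -109.03823813894968
```

Call:
jog_arm([
  [0,0,-0.7,-16,2.2,20,0],
  [0,0,0,-16,2.2,50,0],
  [0,0,0,0,0,50,0],
  [0,0,0,0,0,50,0],
  [0,0,0,0,0,40,0],
  [0,0,0,0,0,0,0],
  [0,0,0,0,0,0,0],
])

```text
t: 4.28
eef_pos: [438.0, 164.0, 123.4]
tcp_rot: [-3.141, 0.001, -2.681]
ft_force: [0.2, -0.3, 1.0]
opening: 0.004
grip_force: 0.0
```

```bash
cat > p.py <<'E'
from h import *
np.set_printoptions(precision=2,suppress=True)
a=np.radians(26.3); X=np.array([np.cos(a),np.sin(a)]); Y=np.array([-X[1],X[0]]); O=np.array([564.2,224.8])
s=env.state(); d=s["eef_pos"][:2]-O; print("t",s["t"],"press xyz tip",d@X,d@Y,s["eef_pos"][2]-env.nose_length,"F",s["ft_force"][:2]@X,s["ft_force"][:2]@Y,s["ft_force"][2],"yaw",np.degrees(s["tcp_rot"]))
E
python3 p.py
```

```text
t 4.275 press xyz tip -140.05107855188265 1.3811220340471664 45.7960593946822 F 0.005267277838576279 -0.36908909075614704 1.0085133451431383 yaw [-179.99    0.06 -153.6 ]
```

Call:
jog_arm([
  [0,0,0,-10,-2,0,0],
  [0,0,0,-8,0,0,0],
  [0,0,0,-4,0,0,0],
  [0,0,0,-4,0,0,0],
  [0,0,0,-4,0,0,0],
  [0,0,0,-3,0,0,0],
  [0,0,0,0,0,0,0],
])

```text
t: 5.15
eef_pos: [468.5, 176.1, 122.2]
tcp_rot: [3.142, 0.0, -2.682]
ft_force: [0.2, -0.2, -0.4]
opening: 0.006
grip_force: 0.0
```

Call:
jog_arm([
  [0,0,0,-2,0,0,0],
  [0,0,0,-2,0,0,0],
  [0,0,0,-1,0,0,0],
  [0,0,0,0,0,0,0],
])

```text
t: 5.65
eef_pos: [472.9, 178.3, 122.2]
tcp_rot: [3.142, 0.0, -2.682]
ft_force: [-0.0, 0.3, 0.8]
opening: 0.005
grip_force: 0.0
```

```bash
python3 p.py
```

```text
t 5.65 press xyz tip -102.44676820932716 -1.246247081640469 44.63373320092954 F 0.08820351748707295 0.25484088116749815 0.8149451139757127 yaw [ 180.      0.02 -153.67]
```

Call:
jog_arm([
  [0,0,0,-2,0,0,0],
  [0,0,0,-2,0,0,0],
])

```text
t: 5.9
eef_pos: [476.0, 179.9, 122.2]
tcp_rot: [3.141, -0.002, -2.682]
ft_force: [-5.8, -5.1, 4.8]
opening: 0.005
grip_force: 3.7
```

Call:
jog_arm([
  [0,0,0,-1.5,0,0,0],
  [0,0,0,0,0,0,0],
])

```text
t: 6.15
eef_pos: [476.1, 180.1, 122.1]
tcp_rot: [3.141, -0.005, -2.682]
ft_force: [-9.4, -6.4, 6.5]
opening: 0.004
grip_force: 5.3
```

```bash
python3 p.py; python3 - <<'E'
from h import *
c=env.read_camera("wrist"); save(c,"w2.png",(220,150,420,300),3)
E
```

```text
t 6.15 press xyz tip -98.7942727540067 -1.041459171538115 44.515257982641515 F -11.231144693023094 -1.584167360636079 6.474353188745098 yaw [ 179.95   -0.27 -153.66]
```

View pics/w2.png

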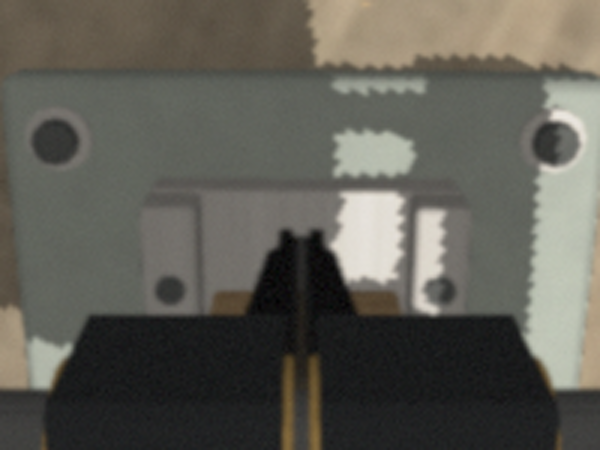

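The crop shows the fingertips on the sample's front face, with a strip of sample wood on either side at row ~300. The force rose to 11 N exactly at the predicted home position (-98.8), so the sample is home. Next I back off and go above the grip.

Call:
jog_arm([
  [0,0,0,3,0,0,0],
  [0,0,0,15,0,0,0],
  [0,0,0,5,0,-45,0],
  [0,0,0,0,0,-60,0],
  [0,0,0,0,0,-60,0],
  [0,0,0,0,0,-55,0],
  [0,0,0,0,0,0,0],
])

```text
t: 7.08
eef_pos: [457.2, 170.4, 345.7]
tcp_rot: [-3.14, 0.007, -2.682]
ft_force: [-0.2, -1.2, -1.2]
opening: 0.009
grip_force: 0.0
```

```bash
python3 p.py; python3 d.py | grep -A8 sample; cat > e.py <<'E'
from b import *
a=np.radians(26.3); X=np.array([np.cos(a),np.sin(a)]); Y=np.array([-X[1],X[0]]); O=np.array([564.2,224.8])
for n in ["scene","side"]:
    c=env.read_camera(n); P,C,ok=cloud(c); Q=np.c_[(P[:,:2]-O)@X,(P[:,:2]-O)@Y,P[:,2]]
    k=ok&(C.max(1)<60)&(abs(Q[:,0])<25)&(Q[:,1]>30)&(Q[:,1]<140)&(Q[:,2]>140)&(Q[:,2]<260); g=Q[k]
    if len(g)>20: print(n,"grip",len(g),np.percentile(g,2,0),np.percentile(g,50,0),np.percentile(g,98,0))
    k=ok&(abs(Q[:,0])<25)&(abs(Q[:,1]+95)<25)&(Q[:,2]>240)&(Q[:,2]<320); g=Q[k]
    if len(g)>20: print(n,"knob",len(g),np.percentile(g,2,0),np.percentile(g,50,0),np.percentile(g,98,0))
E
python3 e.py
```

```text
t 7.075 press xyz tip -120.00146691190724 -1.3309306845698998 268.1129183287892 F -0.6751819037722903 -1.0065494960632502 -1.2471544364033798 yaw [-179.91    0.42 -153.67]
sample 1108 z 68.9553859764533 x [-88.6 -26.7] y [-22.4  21.5]
   x -89 y -22.386430079825338 21.460669810927953
   x -79 y -22.153037465282527 21.498127172721468
   x -69 y -22.31063062336368 21.69699687433683
   x -59 y -22.46978965800864 21.909804930835474
   x -49 y -22.66063605359795 20.619311934832798
   x -39 y -22.716153406121084 20.74000812946454
   x -29 y -21.569052308318177 20.914732861372027
   y -19 xfront -88.94326492242378
scene grip 387 [-10.8  43.  210.7] [ -6.4  76.4 228.5] [  0.1 110.7 243.4]
scene knob 315 [ -12.1 -108.2  240.4] [ -3.2 -96.5 275.4] [ 17.9 -84.3 301.7]
side grip 358 [ -3.3  43.6 217.6] [  9.   84.  235.3] [ 15.1 117.4 247.7]
side knob 315 [  -8.4 -106.4  240.8] [  6.7 -91.9 273.6] [ 24.  -82.4 304.9]
```

Call:
jog_arm([
  [0,0,0,-30,22,0,0],
  [0,0,0,-30,22,0,0],
  [0,0,0,-30,22,0,0],
  [0,0,0,-31,21,0,0],
  [0,0,0,0,0,10,0],
  [0,0,0,0,0,0,0],
  [0,0,0,0,0,0,0],
])

```text
t: 8.1
eef_pos: [526.7, 301.3, 331.9]
tcp_rot: [3.142, -0.001, -2.683]
ft_force: [-0.6, -0.6, -0.1]
opening: 0.004
grip_force: 0.0
```

```bash
python3 p.py; python3 - <<'E'
from h import *
c=env.read_camera("wrist"); a=c["color"][:,:,::-1].copy()
d=env.read_camera("side")["color"][:,:,::-1][70:320,180:480]
cv2.imwrite("pics/w3.png",np.hstack([a[130:380,150:480],d]))
E
```

```text
t 8.1 press xyz tip 0.27424489922550777 85.25077978715444 254.27583415241725 F -0.8146454221139783 -0.2642222425737651 -0.13014049896038882 yaw [ 180.     -0.06 -153.71]
```

View pics/w3.png

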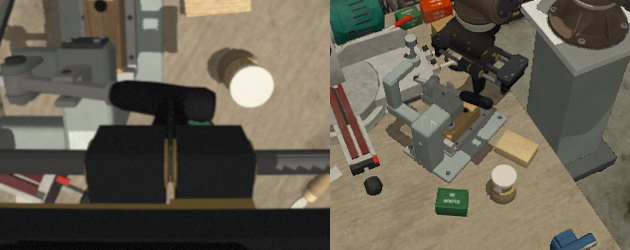

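Call:
jog_arm([
  [0,0,0,0,0,4,0],
  [0,0,0,0,0,4,0],
  [0,0,0,0,0,4,0],
  [0,0,0,0,0,3,0],
])

```text
t: 8.7
eef_pos: [527.0, 302.2, 317.2]
tcp_rot: [3.141, 0.0, -2.682]
ft_force: [-0.9, 1.2, 3.3]
opening: 0.007
grip_force: 1.3
```

Call:
jog_arm([
  [0,0,0,0,0,2,0],
  [0,0,0,0,0,2,0],
  [0,0,0,0,0,2,0],
])

```text
t: 9.07
eef_pos: [527.0, 302.2, 311.3]
tcp_rot: [3.141, 0.0, -2.682]
ft_force: [-0.2, 1.0, 3.3]
opening: 0.002
grip_force: 1.3
```

Call:
jog_arm([
  [0,0,0,0,0,2,0],
  [0,0,0,0,0,2,0],
])

```text
t: 9.32
eef_pos: [527.0, 302.1, 307.1]
tcp_rot: [3.142, 0.0, -2.682]
ft_force: [-0.7, 2.3, 3.2]
opening: 0.005
grip_force: 1.3
```

Call:
jog_arm([
  [0,0,0,0,0,2,0],
  [0,0,0,0,0,2,0],
])

```text
t: 9.57
eef_pos: [527.0, 302.1, 303.1]
tcp_rot: [3.141, 0.0, -2.682]
ft_force: [-0.2, 0.5, 3.0]
opening: 0.002
grip_force: 1.3
```

Call:
jog_arm([
  [0,0,0,0,0,2,0],
  [0,0,0,0,0,2,0],
])

```text
t: 9.82
eef_pos: [526.9, 302.1, 299.1]
tcp_rot: [3.142, -0.0, -2.682]
ft_force: [-0.2, 1.7, 2.9]
opening: 0.004
grip_force: 1.3
```

Call:
jog_arm([
  [0,0,0,0,0,2,0],
  [0,0,0,0,0,2,0],
])

```text
t: 10.07
eef_pos: [527.0, 302.1, 295.1]
tcp_rot: [3.142, 0.0, -2.682]
ft_force: [-0.8, 1.3, 1.8]
opening: 0.007
grip_force: 1.3
```

Call:
jog_arm([
  [0,0,0,0,0,2,0],
  [0,0,0,0,0,2,0],
])

```text
t: 10.32
eef_pos: [527.0, 302.1, 291.1]
tcp_rot: [3.142, 0.0, -2.682]
ft_force: [0.2, 1.7, 3.6]
opening: 0.003
grip_force: 1.3
```

Call:
jog_arm([
  [0,0,0,0,0,2,0],
  [0,0,0,0,0,2,0],
])

```text
t: 10.58
eef_pos: [527.0, 302.1, 287.1]
tcp_rot: [3.142, 0.0, -2.682]
ft_force: [-1.6, 2.1, 3.2]
opening: 0.0
grip_force: 1.3
```

Call:
jog_arm([
  [0,0,0,0,0,2,0],
  [0,0,0,0,0,2,0],
])

```text
t: 10.82
eef_pos: [527.0, 302.1, 283.1]
tcp_rot: [3.142, 0.0, -2.682]
ft_force: [-0.9, 1.1, 2.8]
opening: 0.004
grip_force: 1.4
```

Call:
jog_arm([
  [0,0,0,0,0,2,0],
  [0,0,0,0,0,2,0],
])

```text
t: 11.08
eef_pos: [526.9, 302.3, 279.4]
tcp_rot: [3.141, 0.0, -2.682]
ft_force: [-2.4, 3.0, 6.1]
opening: 0.003
grip_force: 3.4
```

Call:
jog_arm([
  [0,0,0,0,0,1,0],
  [0,0,0,0,0,1,0],
  [0,0,0,0,0,0,0],
])

```text
t: 11.45
eef_pos: [526.8, 302.4, 277.7]
tcp_rot: [3.141, 0.001, -2.682]
ft_force: [-2.1, 3.3, 7.1]
opening: 0.006
grip_force: 3.6
```

```bash
python3 p.py
```

```text
t 11.45 press xyz tip 0.900430296046224 86.1645295259431 200.12006081683597 F -0.3923196898791861 3.8730234057573134 7.143879810252208 yaw [ 179.96    0.04 -153.67]
```

Call:
jog_arm([
  [0,0,0,0,0,1,0],
  [0,0,0,0,0,1,0],
  [0,0,0,0,0,0,0],
])

```text
t: 11.82
eef_pos: [526.8, 302.5, 276.0]
tcp_rot: [3.141, 0.001, -2.682]
ft_force: [-4.3, 3.9, 10.0]
opening: 0.006
grip_force: 4.8
```

Call:
jog_arm([
  [0,0,0,0,0,0,0],
])

```text
t: 11.95
eef_pos: [526.8, 302.6, 276.0]
tcp_rot: [3.141, 0.001, -2.682]
ft_force: [-3.9, 3.6, 10.4]
opening: 0.008
grip_force: 4.9
```

Call:
jog_arm([
  [0,0,0,0,0,-2,0],
  [0,0,0,0,0,-4,0],
  [0,0,0,0,0,-10,0],
  [0,0,0,0,0,-50,0],
  [0,0,0,0,0,-60,0],
  [0,0,0,0,-45,-4,0],
  [0,0,0,0,-45,0,0],
  [0,0,0,0,-45,0,0],
  [0,0,0,0,-20,0,0],
  [0,0,0,0,0,0,0],
])

```text
t: 13.2
eef_pos: [596.0, 162.4, 405.3]
tcp_rot: [3.141, -0.0, -2.684]
ft_force: [-0.4, 0.1, 0.5]
opening: 0.005
grip_force: 0.0
```

```bash
python3 p.py; python3 e.py; python3 - <<'E'
from h import *
c=env.read_camera("wrist"); a=c["color"][:,:,::-1].copy()
d=env.read_camera("side")["color"][:,:,::-1][70:320,180:480]
cv2.imwrite("pics/w4.png",np.hstack([a[130:380,150:480],d]))
for r in env.recognise("wrist","stop_knob"): print(r,pt(c,*r["location"]))
E
```

```text
t 13.2 press xyz tip 0.8468801333569793 -70.01971882557135 327.7008558835312 F -0.3140970355252595 0.269461846049607 0.45749359813898616 yaw [ 179.99   -0.01 -153.77]
scene grip 370 [-10.3  48.2 180.5] [ -6.5  82.4 191.8] [ -0.3 119.  200.2]
scene knob 355 [ -11.5 -107.8  240.3] [ -3.5 -95.1 282.8] [ 18.9 -82.7 302. ]
side grip 356 [ -2.8  49.1 185.6] [  8.9  88.5 197.6] [ 15.2 124.5 203. ]
side knob 310 [  -7.8 -106.1  240.6] [  6.8 -91.4 274.4] [ 22.6 -81.3 304.6]
{'location': [289.1, 225.3], 'score': 0.88} [602.58449967 142.27382106 302.30048893]
```

View pics/w4.png

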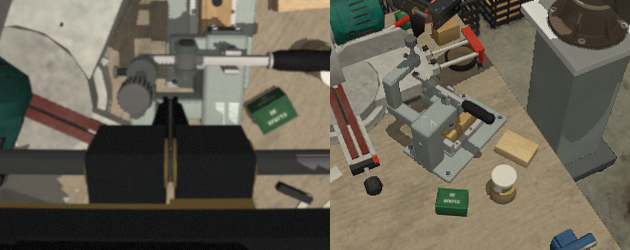

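Knob is at crop (137,85) in the wrist view, just to the side of the fingertips, and the lever is level. I'll measure the gap between rod tip and pad so the approach can be quick.

```bash
python3 - <<'E'
from b import *
a=np.radians(26.3); X=np.array([np.cos(a),np.sin(a)]); Y=np.array([-X[1],X[0]]); O=np.array([564.2,224.8])
out=[]
for n in ["scene","side"]:
    c=env.read_camera(n)
    def W(x,y,z): return np.r_[O+x*X+y*Y,z]
    p=proj(c,W(1,-95,217)); q=proj(c,W(1,-95,197)); k=proj(c,W(1,-95,301)); print(n,"tip",p,"pad",q,"knob",k)
    u,v=int(p[0]),int(p[1]); im=c["color"][v-45:v+30,u-35:u+35,::-1]
    im=cv2.resize(im,None,fx=5.5,fy=5.5,interpolation=cv2.INTER_CUBIC); out.append(im)
    for z in range(170,310,10):
        t=proj(c,W(1,-95,z)); cv2.circle(im,(int((t[0]-u+35.5)*5.5),int((t[1]-v+45.5)*5.5)),2,(0,0,255) if z%50 else (0,255,0),-1)
cv2.imwrite("pics/s5.png",np.hstack(out))
E
```

```text
scene tip [418.7 199.8] pad [417.9 209.1] knob [422.  158.6]
side tip [264.6 134.9] pad [265.5 141. ] knob [260.5 107.6]
```

View pics/s5.png

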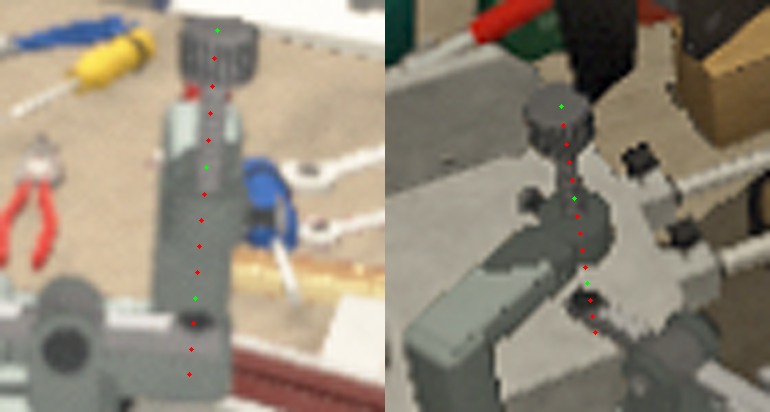

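The pad (dark) sits at about z≈192 on the marked axis in both views, and the rod tip starts near z≈217. Expected rod travel is therefore about 24 mm.

Call:
jog_arm([
  [0,0,0,-0.5,-24,0,0],
  [0,0,0,0,0,16,0],
  [0,0,0,0,0,4,0],
  [0,0,0,0,0,0,0],
])

```text
t: 14.05
eef_pos: [606.7, 142.0, 384.7]
tcp_rot: [3.141, -0.001, -2.682]
ft_force: [-0.5, 0.4, 0.9]
opening: 0.006
grip_force: 0.0
```

Call:
jog_arm([
  [0,0,0,0,0,3,0],
  [0,0,0,0,0,3,0],
  [0,0,0,0,0,2,0],
  [0,0,0,0,0,2,0],
])

```text
t: 14.55
eef_pos: [606.8, 142.0, 375.4]
tcp_rot: [3.141, 0.001, -2.682]
ft_force: [-0.3, 0.6, 2.0]
opening: 0.003
grip_force: 1.0
```

```bash
python3 p.py
```

```text
t 14.55 press xyz tip 1.521494020365985 -93.05936664475085 297.7661984700057 F -0.008506930599386953 0.6846809568603331 1.9595859287875206 yaw [ 179.99    0.03 -153.66]
```

Call:
jog_arm([
  [0,0,0,0,0,2,0],
  [0,0,0,0,0,2,0],
  [0,0,0,0,0,2,0],
])

```text
t: 14.92
eef_pos: [606.8, 142.0, 369.1]
tcp_rot: [3.141, 0.0, -2.682]
ft_force: [-0.1, 1.2, 1.9]
opening: 0.004
grip_force: 1.0
```

Call:
jog_arm([
  [0,0,0,0,0,1.5,0],
  [0,0,0,0,0,1.5,0],
  [0,0,0,0,0,1,0],
])

```text
t: 15.3
eef_pos: [606.8, 141.9, 365.1]
tcp_rot: [3.142, 0.0, -2.682]
ft_force: [0.1, 1.2, 1.7]
opening: 0.007
grip_force: 1.0
```

Call:
jog_arm([
  [0,0,0,0,0,1,0],
  [0,0,0,0,0,1,0],
])

```text
t: 15.55
eef_pos: [606.8, 141.9, 363.2]
tcp_rot: [3.142, 0.0, -2.682]
ft_force: [-0.1, 1.4, 1.8]
opening: 0.005
grip_force: 1.0
```

Call:
jog_arm([
  [0,0,0,0,0,0.5,0],
  [0,0,0,0,0,0.5,0],
])

```text
t: 15.8
eef_pos: [606.8, 141.9, 362.2]
tcp_rot: [3.142, 0.0, -2.682]
ft_force: [0.3, 0.6, 1.7]
opening: 0.006
grip_force: 1.0
```

Call:
jog_arm([
  [0,0,0,0,0,0.5,0],
  [0,0,0,0,0,0.5,0],
])

```text
t: 16.05
eef_pos: [606.8, 141.9, 361.2]
tcp_rot: [3.142, 0.0, -2.682]
ft_force: [0.6, 0.8, 1.6]
opening: 0.008
grip_force: 1.0
```

Call:
jog_arm([
  [0,0,0,0,0,0.5,0],
  [0,0,0,0,0,0.5,0],
])

```text
t: 16.3
eef_pos: [606.8, 141.9, 360.2]
tcp_rot: [3.142, 0.0, -2.682]
ft_force: [0.7, 0.8, 2.3]
opening: 0.002
grip_force: 1.0
```

Call:
jog_arm([
  [0,0,0,0,0,0.4,0],
  [0,0,0,0,0,0.4,0],
])

```text
t: 16.55
eef_pos: [606.8, 141.9, 359.4]
tcp_rot: [3.142, 0.0, -2.682]
ft_force: [0.3, 1.2, 1.7]
opening: 0.003
grip_force: 1.0
```

Call:
jog_arm([
  [0,0,0,0,0,0.4,0],
  [0,0,0,0,0,0.4,0],
])

```text
t: 16.8
eef_pos: [606.8, 141.9, 358.6]
tcp_rot: [3.142, 0.0, -2.682]
ft_force: [0.0, 1.6, 2.1]
opening: 0.003
grip_force: 1.0
```

Call:
jog_arm([
  [0,0,0,0,0,0.4,0],
  [0,0,0,0,0,0.4,0],
])

```text
t: 17.05
eef_pos: [606.8, 141.9, 357.8]
tcp_rot: [3.142, 0.0, -2.682]
ft_force: [0.6, 1.2, 1.9]
opening: 0.006
grip_force: 1.0
```

Call:
jog_arm([
  [0,0,0,0,0,0.4,0],
  [0,0,0,0,0,0.4,0],
])

```text
t: 17.3
eef_pos: [606.8, 141.9, 357.0]
tcp_rot: [3.142, 0.0, -2.682]
ft_force: [0.1, 1.7, 1.7]
opening: 0.003
grip_force: 1.0
```

Call:
jog_arm([
  [0,0,0,0,0,0.4,0],
  [0,0,0,0,0,0.4,0],
])

```text
t: 17.55
eef_pos: [606.8, 141.9, 356.2]
tcp_rot: [3.142, 0.0, -2.682]
ft_force: [0.4, 1.0, 1.9]
opening: 0.004
grip_force: 1.0
```

Call:
jog_arm([
  [0,0,0,0,0,0.4,0],
  [0,0,0,0,0,0.4,0],
])

```text
t: 17.8
eef_pos: [606.8, 141.9, 355.4]
tcp_rot: [3.142, 0.0, -2.682]
ft_force: [0.3, -0.1, 1.9]
opening: 0.003
grip_force: 1.0
```

Call:
jog_arm([
  [0,0,0,0,0,0.4,0],
  [0,0,0,0,0,0.4,0],
])

```text
t: 18.05
eef_pos: [606.8, 141.9, 354.6]
tcp_rot: [3.142, 0.0, -2.682]
ft_force: [0.8, 1.0, 2.1]
opening: 0.004
grip_force: 1.0
```

Call:
jog_arm([
  [0,0,0,0,0,0.4,0],
  [0,0,0,0,0,0.4,0],
])

```text
t: 18.3
eef_pos: [606.8, 141.9, 353.8]
tcp_rot: [3.142, 0.0, -2.682]
ft_force: [1.0, 0.8, 3.1]
opening: 0.004
grip_force: 1.5
```

Call:
jog_arm([
  [0,0,0,0,0,0.3,0],
  [0,0,0,0,0,0,0],
])

```text
t: 18.55
eef_pos: [606.8, 141.9, 353.7]
tcp_rot: [3.142, 0.0, -2.682]
ft_force: [0.6, 1.1, 3.5]
opening: 0.0
grip_force: 1.7
```

Call:
jog_arm([
  [0,0,0,0,0,0.2,0],
  [0,0,0,0,0,0,0],
])

```text
t: 18.8
eef_pos: [606.8, 141.9, 353.5]
tcp_rot: [-3.142, 0.0, -2.682]
ft_force: [-0.6, 0.8, 3.8]
opening: 0.004
grip_force: 2.4
```

Call:
jog_arm([
  [0,0,0,0,0,-1,0],
  [0,0,0,0,0,-3,0],
  [0,0,0,0,0,-20,0],
  [0,0,0,0,0,-50,0],
  [0,0,0,50,0,-10,0],
  [0,0,0,50,0,0,0],
  [0,0,0,50,0,0,0],
  [0,0,0,0,0,0,0],
])

```text
t: 19.8
eef_pos: [470.1, 74.5, 438.2]
tcp_rot: [-3.141, 0.001, -2.683]
ft_force: [-1.0, -0.4, 0.4]
opening: 0.002
grip_force: 0.0
```

```bash
python3 p.py; python3 e.py; python3 d.py | grep "^sample"; python3 - <<'E'
from h import *
out=[]
for n,u,v in [("scene",418,205),("side",265,141)]:
    c=env.read_camera(n); im=c["color"][v-50:v+90,u-80:u+50,::-1]
    out.append(cv2.resize(im,None,fx=3,fy=3,interpolation=cv2.INTER_CUBIC))
cv2.imwrite("pics/f6.png",np.hstack(out))
E
```

```text
t 19.8 press xyz tip -150.95296198144896 -93.06177939980095 360.6319367998284 F -1.0830246077584662 0.05506728188877502 0.42265941152286457 yaw [-179.97    0.04 -153.74]
scene grip 368 [-10.4  48.  180.9] [ -6.5  82.4 192.3] [ -0.  119.2 200.2]
scene knob 279 [ -12.1 -107.3  240.5] [ -4.9 -95.2 261.7] [ 20.1 -82.5 275.1]
side grip 356 [ -2.2  49.  185.3] [  8.7  89.  198.3] [ 15.1 124.4 203.6]
side knob 248 [  -7.8 -106.8  240.8] [  7.8 -90.7 262.8] [ 23.8 -81.5 277.8]
sample 1159 z 69.00371461732476 x [-88.4 -10.5] y [-23.3  21.1]
```

View pics/f6.png

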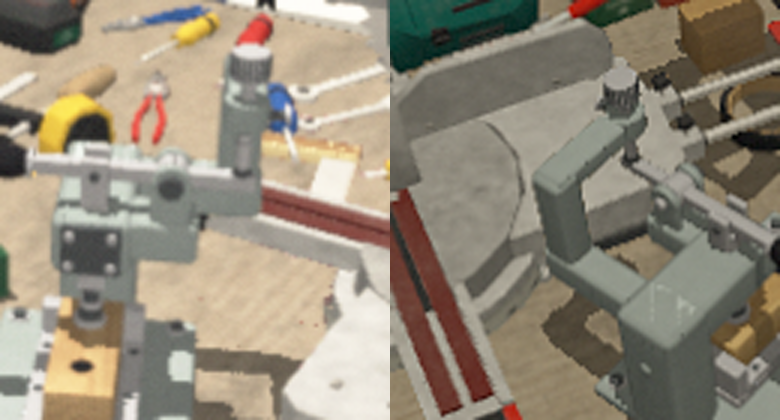

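The punch bears on the bush at (90,310) in the left crop, and the rod tip stands on the tail pad at (630,160) on the right. The grip readings match those from before the stop was set, the sample is still home, and the arm is clear.

```bash
python3 -c "
from cell import env
print(env.job_done())"
```

```text
the job is handed in; nothing more can be done
None
```

The job is handed in at about 20 s on the robot's clock: the sample is home against the fence, the lever was pressed to about 10 N at the handle, the stop rod was pushed to about 4–5 N and touches the tail pad, and the arm is clear; the hand-in returned no verdict.

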